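# Close the label printer's battery bay

### The arm

A 6-joint arm with a two-finger parallel gripper is mounted at the origin on a cart in front of the work surface, level with it; the furniture and walls round the work are solid. World frame = base frame: x ahead of the robot, y to its left, z up, the work surface at z = 0. Lengths are in mm, angles in rad, forces in N, time in s.
With the tool pointing down it reaches from about 275 to 1000 mm from the base axis. Payload 8.4 kg.
Tool frame: the origin (TCP) lies at the centre of the arm's flange, where the gripper is bolted on; the fingertips stand 173 mm ahead of it and the grasp point (between the pads) lies 155 mm ahead of it; z points along the fingers, y is the direction in which the jaws open and shut (so a half turn about z gives the same grasp; the last joint's range is limited). The gripper opens to 85 mm and grips with 20 to 120 N. Pads are 22 mm wide; open, the fingers measure 114 mm over their backs; the gripper's body (76 mm by 85 mm) begins 54 mm behind the grasp point. The pads swing forward as they close: fully open they stand 13 mm farther back than shut.
Start: joints at [-1.154, 0.353, 1.633, -0, 1.155, -0.002], TCP at [254.165, -570.99, 404.681] pointing down, gripper open.
Joint ranges: [-2.63, 2.63], [-0.92, 2.1], [0.06, 2.66], [-1.3, 4.44], [0, 2.69], [-3.02, 3.02]. Speed limits (rad/s): [2.22, 2.22, 2.79, 3.14, 3.14, 3.14].

### API

Orientations are given as [roll, pitch, yaw] about the fixed x, y, z axes, in that order (R = Rz(yaw) Ry(pitch) Rx(roll)).
In Python, from rig import sense, grab_frame, camera_model, sign_off gives the robot as it stands. The module is installed in compiled form; this text tells all that it offers.
- The arm moves only by the tool step_arm, never from a script. Its argument "commands" is a list of rows, each a list of 3 entries, a list of its own where there are three numbers: the shift along the tool's x, y, z in mm, then the turn about the tool's z in rad, then the opening, from 0 (shut) to 1 (fully open). A call has 1 to 20 rows; each row shifts and turns the pose as measured when the row begins, along the tool's axes as they then stand; what a row does not reach is not made up. A row lasts 1/8 s, in which the tool goes at most 62.5 mm and 10.7 degrees, less where a joint would pass 70% of its speed; a pose out of reach is approached as far as the arm can. A call with a gripper value outside its range is refused whole. The fingers move at their own pace and stop on an object; "force" is the grip in N (left out, the last holds). Time passes only in rows, so rows that do not move let the fingers close. It gives the time, the measured TCP pose, the force and the opening at its end, in the units of the state.
- sense(): the state, without advancing time (a new reading comes with each control period).
- grab_frame(name): name is "scene" or "side" or "wrist"; returns the picture (480x640x3 uint8, blue, green, red); there is no depth.
- camera_model(name): a dict with "fx", "fy", "cx", "cy" (pixels), "R" (3x3) and "t" (3): a world point X has camera coordinates R X + t. Camera axes: x right, y down, z forward; pixel columns grow to the right and rows downward; lengths in mm; the calibration is good to about 2 mm. The wrist camera is an equidistant fisheye: a pixel r from the principal point sees the ray r / f radians off the axis. A picture is of the moment at which its call begins: read the wrist's pose just before it. camera_model takes no time and is no camera call; for the wrist camera it gives the pose at the moment of the call.
- sign_off(): hands the job in, once; it reports no verdict.
The state is a dict: "clock": time; "qpos": joint angles; "qvel": joint speeds; "joint_efforts": joint torques, N m; "eef_pos": TCP position; "tcp_rot": TCP orientation; "contact_force": force on the tool from outside, world axes, zero at the start; "wrist_torque": the same for the moment, N m; "opening": opening from 0.0 (shut) to 1.0 (fully open).
Only numpy, scipy, OpenCV 4.12 (cv2) and the standard library are available. Lean on these libraries where they do the work, as an engineer would, in place of code of your own. Each camera call takes 0.05 s, during which the arm holds its last target. There are 200 camera calls.

### The job

Close the battery bay of the white label printer with the blue cover: with the cover tilted, hook its front lip into the slot under the printer's hood, then swing it down until the yellow catch snaps over its rear edge and it lies flat, and let go. Leave the orange lid, which belongs to something else, where it is.

Things in the scene. Friction and masses are not known exactly. Their poses are not given: they have to be found in the camera images.
- cover_grip (a point): Centre of the grip bar (50 mm in x, 14 in y, standing 32 above the plate) on the loose blue cover, 90 g, level on the table. x runs from its lipped front to its rear, y across, z up. The plate, 90 x 84 x 5 mm, reaches 50 mm in front (-x) of this point and 40 mm behind it; its underside is 21 mm below. A rear rib 18 mm deep, 40 wide, 3 to 7 mm behind this point, lets it stand level.
- cover_lip (a point): Middle of the tip of the blue cover's front lip, 64 mm in front of cover_grip (-x) and 36.5 mm below it; same axes. The lip is a flat tongue 40 mm wide and 5 mm thick, its top 13 mm below the plate's underside; it hangs from a 5 mm thick web at the plate's front edge and points forward 14 mm beyond that edge.
- printer: White label printer, fixed, 194 x 104 x 55 mm. Origin on the table under the middle of the closed cover's plate; z up, x from head (near the robot) to rear catch. Head and hood: x -110 to -45 mm, top z 55. Open battery bay behind: y -30 to 30, up to the rear ledge at x 36; side and rear ledges, on which the closed plate lies, have their top at z 46. Batteries at x -19 to 27, tops z 22.5.
- printer_slot (a point): Middle of the hood's lower edge, at printer x = -45 mm, z = 43 mm, same axes. The slot for the lip lies under it: 60 mm wide, reaching 20 mm in (-x), open down to 35 mm below this point. Closed, the cover's axes lie along the printer's, its plate's underside 3 mm above this point and its front edge against the hood's edge or up to 6 mm behind it (lip 8 to 14 mm under the hood).
- printer_catch (a joint): Sprung yellow catch behind the bay, 30 mm wide; 0 at rest, 0.014 m pushed fully back (+x). At rest its nose is at printer x 41, z 54 mm, 4 mm over the closed cover's rear edge; from there a slope rises rearwards to x 51, z 73. The cover's rear edge pressed down the slope (3 to 8 N) drives it back, then it springs over the edge.
- spare_lid_grip (a point): Middle of the grip bar (same size as the blue cover's) of a loose orange lid, a flat plate 74 x 72 x 5 mm with no lip, lying on the table; the point is 21 mm above the table. It does not fit the printer.
Things that resemble listed ones, but are neither listed nor needed, are in the scene too. Leave any red look-alike of the part that bears cover_grip alone.

How it is judged:
By the outcome, as a careful person would: the job done as asked, in the order asked, and still so for the second after the job is handed in, with the robot touching nothing.
It also fails if it takes over 40 s, if anything falls off the work surface, if the arm or the gripper's body presses on something with over 40 N, if the wrist force passes 120 N, or if a joint passes its speed limit or range.

## Working session

There is one attempt and no reset: what is moved stays moved. The work goes in short steps, Python scripts to look and compute and a tool call to move; the robot and the scene stay as the last step left them, time stands still between calls to the robot, and variables do not carry over. Pictures are saved under pics/ and viewed, about 8 in all and at most 12, crops included, and the job is handed in when it is done.

Besides the shell and the picture viewer there is one more tool, called after "Emit:" by a JSON object that holds its "name" and its "arguments", one argument or row to a line. step_arm: Moves the arm, as the interface text tells. Its arguments: {"type":"object","properties":{"commands":{"type":"array","items":{"type":"array"}},"force":{"type":"number"}},"required":["commands"]}

```bash
mkdir -p pics; python3 - <<'E'
from rig import *
import cv2,numpy as np
s=sense();print({k:np.round(v,3).tolist() for k,v in s.items()})
for n in("scene","side","wrist"):
    cv2.imwrite(f"pics/{n}0.png",grab_frame(n));m=camera_model(n);print(n,{k:np.round(v,3).tolist() for k,v in m.items()})
E
```

```text
{'clock': 0.0, 'qpos': [-1.154, 0.354, 1.634, -0.0, 1.155, -0.002], 'qvel': [-0.001, -0.001, 0.001, -0.0, 0.002, 0.001], 'joint_efforts': [-0.0, -60.526, -34.207, -0.0, 0.01, 0.0], 'eef_pos': [254.062, -570.754, 403.96], 'tcp_rot': [-3.14, -0.0, 0.419], 'contact_force': [-0.036, 0.006, 0.119], 'wrist_torque': [0.067, 0.009, -0.037], 'opening': 0.997}
scene {'fx': 507.467, 'fy': 507.467, 'cx': 315.838, 'cy': 237.541, 'R': [[0.519, -0.855, 0.008], [-0.421, -0.263, -0.868], [0.744, 0.447, -0.496]], 't': [-246.523, 229.565, 795.148]}
side {'fx': 521.355, 'fy': 521.355, 'cx': 322.867, 'cy': 244.057, 'R': [[-0.994, -0.105, -0.017], [-0.032, 0.45, -0.893], [0.101, -0.887, -0.451]], 't': [483.437, 50.769, 1172.397]}
wrist {'fx': 371.648, 'fy': 371.648, 'cx': 315.359, 'cy': 233.85, 'R': [[0.406, -0.914, -0.002], [-0.863, -0.384, 0.328], [-0.3, -0.132, -0.945]], 't': [-623.292, -42.064, 381.413]}
```

View pics/scene0.png

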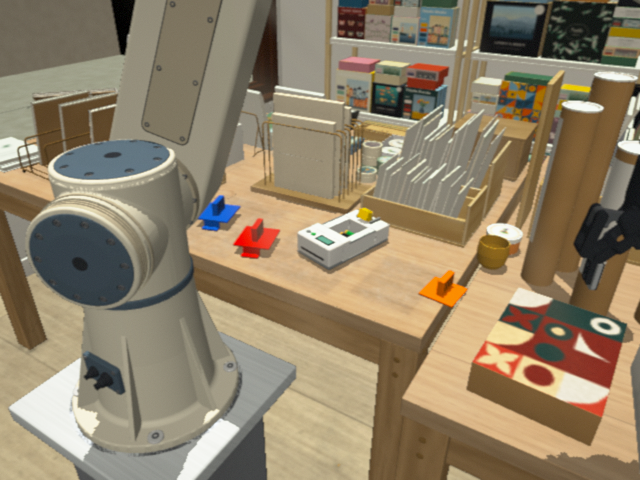

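View pics/side0.png

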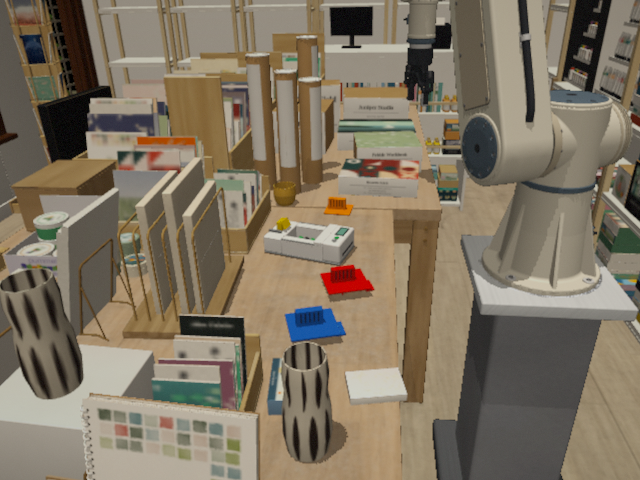

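Candidates: the blue lipped cover is at scene (218,213), side (313,322). The red look-alike is at scene (257,238), side (346,280), and the orange lid at scene (443,288), side (338,206). I choose the blue one and check it in a close crop while triangulating.

```bash
cat > h.py <<'E'
from rig import *
import cv2,numpy as np
def ray(m,u,v,fish=False):
    d=np.array([(u-m['cx'])/m['fx'],(v-m['cy'])/m['fy'],1.])
    if fish:
        r=np.hypot(d[0],d[1]); d=np.array([d[0]/r*np.sin(r),d[1]/r*np.sin(r),np.cos(r)])
    R=np.array(m['R']);return -R.T@np.array(m['t']),R.T@d
def onz(m,u,v,z,fish=False):
    c,d=ray(m,u,v,fish);return c+d*(z-c[2])/d[2]
def proj(m,X,fish=False):
    p=np.array(m['R'])@np.array(X,float)+np.array(m['t'])
    if fish:
        r=np.hypot(p[0],p[1]);th=np.arctan2(r,p[2]);q=p[:2]/r*th
    else:q=p[:2]/p[2]
    return np.array([m['fx']*q[0]+m['cx'],m['fy']*q[1]+m['cy']])
def tri(*o):
    A=np.zeros((3,3));b=np.zeros(3)
    for c,d in o:
        d=d/np.linalg.norm(d);P=np.eye(3)-np.outer(d,d);A+=P;b+=P@c
    return np.linalg.solve(A,b)
E
python3 - <<'E'
from h import *
a=camera_model("scene");b=camera_model("side")
for n,p,q in(("blue",(219,206),(310,316)),("printer",(343,240),(309,240)),("catch",(366,214),(283,224)),("orange",(446,282),(337,203))):
    print(n,tri(ray(a,*p),ray(b,*q)).round())
s=cv2.imread("pics/scene0.png");d=cv2.imread("pics/side0.png")
f=lambda i,x,y:cv2.resize(i[y:y+75,x:x+100],(400,300),interpolation=cv2.INTER_CUBIC)
cv2.imwrite("pics/c.png",np.vstack([np.hstack([f(s,170,175),f(s,293,198)]),np.hstack([f(d,265,285),f(d,259,205)])]))
E
```

```text
blue [479. 285.  36.]
printer [522. -46.  23.]
catch [590. -65.  59.]
orange [ 478. -299.   21.]
```

View pics/c.png

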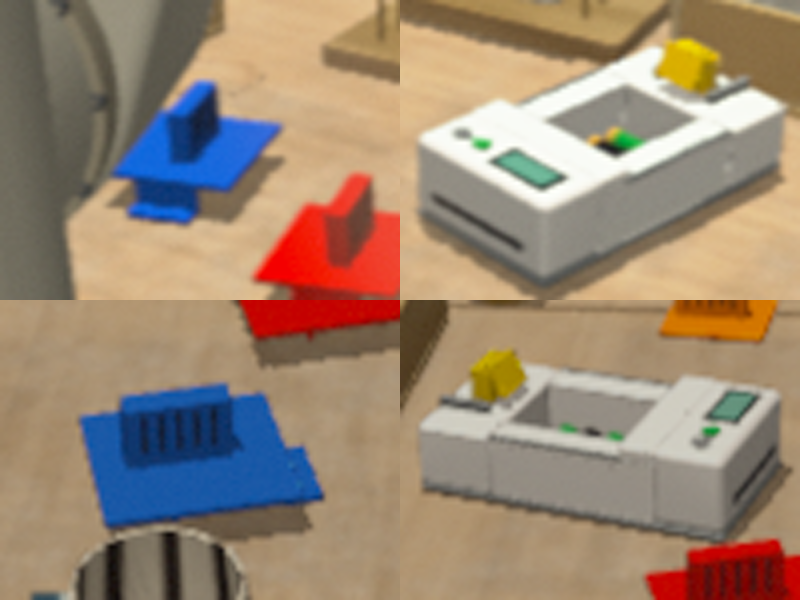

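The crop shows the blue cover with its lip facing the robot and the white printer with its open bay and yellow catch at the far end. I move over the printer for a wrist view.

Emit:
{"name": "step_arm", "arguments": {
  "commands": [
    [[0,-50,0],0.14,1],
    [[0,-50,0],0.14,1],
    [[0,-50,0],0.14,1],
    [[30,-60,0],0,1],
    [[30,-60,0],0,1],
    [[30,-60,0],0,1],
    [[30,-60,0],0,1],
    [[30,-60,0],0,1],
    [[30,-60,0],0,1],
    [[0,0,0],0,1],
    [[0,0,0],0,1]
  ]
}}

```text
clock: 1.52
eef_pos: [385.3, -87.9, 403.5]
tcp_rot: [-3.141, -0.003, -0.016]
contact_force: [-0.3, -0.2, -0.0]
opening: 1.0
```

```bash
python3 - <<'E'
from h import *
import json
m=camera_model("wrist");i=grab_frame("wrist");cv2.imwrite("pics/w1.png",i)
json.dump({k:np.array(v).tolist() for k,v in m.items()},open("w1.json","w"))
s=sense();print(s['clock'],s['eef_pos'],s['tcp_rot'])
E
```

```text
1.575 [385.26282999 -88.28792772 403.50244545] [-3.14090603e+00 -2.78823008e-03 -1.72149219e-02]
```

View pics/w1.png

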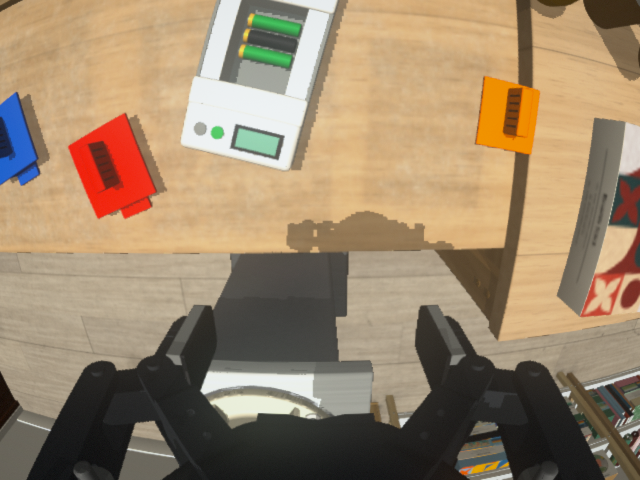

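The wrist view shows the printer's head front edge from (182,143) to (290,170), but its rear is cut off. I move forward for a full view.

Emit:
{"name": "step_arm", "arguments": {
  "commands": [
    [[50,-25,0],0,1],
    [[50,-25,0],0,1],
    [[0,0,0],0,1]
  ]
}}

```text
clock: 1.95
eef_pos: [487.5, -44.4, 403.7]
tcp_rot: [3.141, -0.003, -0.027]
contact_force: [-1.1, -0.9, -0.4]
opening: 0.998
```

```bash
python3 - <<'E'
from h import *
import json
m=camera_model("wrist");i=grab_frame("wrist");cv2.imwrite("pics/w2f.png",i)
json.dump({k:np.array(v).tolist() for k,v in m.items()},open("w2.json","w"))
c=proj(m,(522,-46,50),True);print(c)
x=int(np.clip(c[0]-100,0,440));y=int(np.clip(c[1]-75,0,330));print(x,y)
cv2.imwrite("pics/w2.png",cv2.resize(i[y:y+150,x:x+200],(800,600),interpolation=cv2.INTER_CUBIC))
E
```

```text
[317.07377716 167.80870974]
217 92
```

Emit:
{"name": "step_arm", "arguments": {
  "commands": [
    [[-15,-60,0],0,1],
    [[-15,-60,0],0,1],
    [[-15,-60,0],0,1],
    [[-15,-60,0],0,1],
    [[0,-60,0],0,1],
    [[0,-30,0],0,1],
    [[0,0,0],0,1]
  ]
}}

```text
clock: 2.88
eef_pos: [433.7, 280.7, 402.4]
tcp_rot: [3.137, 0.002, -0.049]
contact_force: [0.5, 0.0, -0.9]
opening: 0.999
```

```bash
python3 - <<'E'
from h import *
import json
m=camera_model("wrist");i=grab_frame("wrist");cv2.imwrite("pics/w3f.png",i)
json.dump({k:np.array(v).tolist() for k,v in m.items()},open("w3.json","w"))
s=sense();print(s['clock'],s['eef_pos'],s['tcp_rot'])
c=proj(m,(479,285,36),True);print(c)
x=int(np.clip(c[0]-80,0,480));y=int(np.clip(c[1]-60,0,360));print(x,y)
cv2.imwrite("pics/w3.png",cv2.resize(i[y:y+120,x:x+160],(800,600),interpolation=cv2.INTER_CUBIC))
E
```

```text
2.925 [433.59788532 279.76805895 402.31739603] [ 3.13659166e+00  1.87497050e-03 -5.00046764e-02]
[307.41608617 152.34788242]
227 92
```

View pics/w2.png

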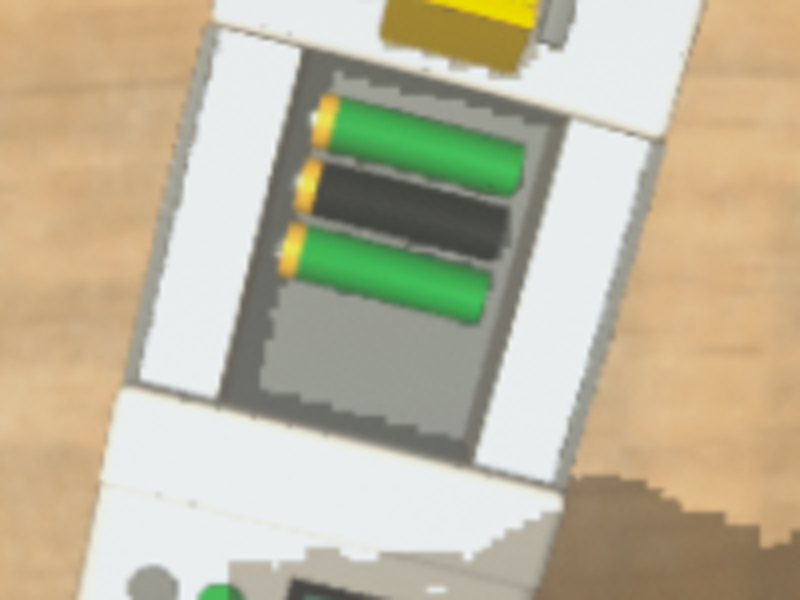

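View pics/w3.png

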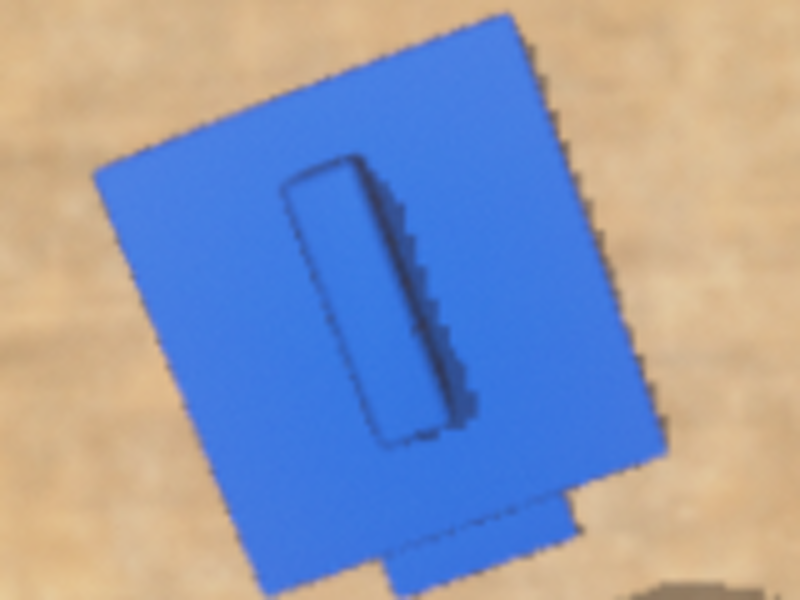

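The first crop shows the hood's rear edge from (122,388) to (565,495), with the catch at the top near (460,30). The second shows the blue plate's corners at (95,175), (510,13), (665,452) and (270,596), with the lip at the bottom towards the robot.

```bash
python3 - <<'E'
from h import *
import json
w2=json.load(open("w2.json"));w3=json.load(open("w3.json"))
P=lambda m,u,v,z,x0,y0,s:onz(m,x0+(u+.5)/s-.5,y0+(v+.5)/s-.5,z,True)
L=P(w2,122,388,55,217,92,4);R=P(w2,565,495,55,217,92,4);v=L-R
yaw=np.arctan2(-v[0],v[1]);h=(L+R)/2
x=np.array([np.cos(yaw),np.sin(yaw),0]);O=h+45*x
print("hood",L.round(1),R.round(1),"len",np.linalg.norm(v).round(1),"yaw",yaw.round(3),"mid",h.round(1),"origin",O.round(1))
for n,p,z in(("bayFL",(222,398),46),("bayFR",(472,462),46),("bayRL",(302,47),46),("bayRR",(566,118),46),("edgeRL",(300,48),46)):
    q=P(w2,*p,z,217,92,4)-O;print(n,(q@x).round(1),(-q[0]*x[1]+q[1]*x[0]).round(1))
c=[P(w3,*p,23,227,92,5) for p in((95,175),(510,13),(665,452),(270,596))] # RL RR FR FL
rear=(c[0]+c[1])/2;fr=(c[2]+c[3])/2;d=rear-fr
print("plate len",np.linalg.norm(d).round(1),"wid",np.linalg.norm(c[0]-c[1]).round(1),np.linalg.norm(c[2]-c[3]).round(1))
y1=np.arctan2(d[1],d[0]);w=c[0]-c[1]+c[3]-c[2];y2=np.arctan2(-w[0],w[1]);print("yaw",y1,y2,"grip",(fr+d*50/90).round(1))
b=[P(w3,*p,55,227,92,5) for p in((285,187),(357,155),(455,423),(388,447))]
print("bar",np.mean(b,0).round(1),np.linalg.norm((b[0]+b[1]-b[2]-b[3])/2).round(1))
e=(b[0]+b[1]-b[2]-b[3]);print(np.arctan2(e[1],e[0]))
s=sense();print(s['eef_pos'],s['tcp_rot'])
E
```

```text
hood [506.5  16.1  55. ] [479.1 -81.3  55. ] len 101.3 yaw -0.274 mid [492.8 -32.6  55. ] origin [536.1 -44.8  55. ]
bayFL -44.2 29.0
bayFR -45.0 -29.5
bayRL 36.4 29.7
bayRR 35.5 -29.6
edgeRL 36.0 30.1
plate len 88.2 wid 82.7 81.4
yaw 0.3058969644232317 0.3103794162453707 grip [481.1 290.6  23. ]
bar [481.5 290.1  55. ] 48.7
0.3018622857679397
[433.59788532 279.76805895 402.31739603] [ 3.13659166e+00  1.87497050e-03 -5.00046764e-02]
```

Emit:
{"name": "step_arm", "arguments": {
  "commands": [
    [[0,0,0],-0.178,1],
    [[0,0,0],-0.178,1],
    [[31,2,40],0,1],
    [[31,2,50],0,1],
    [[0,0,40],0,1],
    [[0,0,0],0,1]
  ],
  "force": 20
}}

```text
clock: 3.68
eef_pos: [496.2, 279.4, 270.8]
tcp_rot: [3.135, 0.005, 0.304]
contact_force: [-0.8, 0.2, -0.5]
opening: 1.002
```

Emit:
{"name": "step_arm", "arguments": {
  "commands": [
    [[3,-15,15],0,1],
    [[0,0,20],0,1],
    [[0,0,10],0,1],
    [[0,0,0],0,1]
  ]
}}

```text
clock: 4.18
eef_pos: [496.0, 294.9, 229.2]
tcp_rot: [3.137, -0.002, 0.301]
contact_force: [-0.4, 0.3, -0.5]
opening: 1.003
```

Emit:
{"name": "step_arm", "arguments": {
  "commands": [
    [[-1,0,18],0,1],
    [[0,0,10],0,1],
    [[0,0,0],0,0],
    [[0,0,0],0,0],
    [[0,0,0],0,0],
    [[0,0,0],0,0],
    [[0,0,0],0,0]
  ],
  "force": 20
}}

```text
clock: 5.05
eef_pos: [495.6, 295.1, 201.3]
tcp_rot: [3.137, -0.005, 0.301]
contact_force: [-0.3, -0.5, -1.3]
opening: 0.155
```

Emit:
{"name": "step_arm", "arguments": {
  "commands": [
    [[0,0,-20],0,0],
    [[0,0,-40],0,0],
    [[0,0,-40],0,0],
    [[0,0,0],0,0]
  ]
}}

```text
clock: 5.55
eef_pos: [494.8, 295.1, 303.5]
tcp_rot: [3.137, -0.004, 0.301]
contact_force: [0.6, 0.6, -1.9]
opening: 0.156
```

```bash
python3 - <<'E'
from h import *
s=sense();print(s['clock'],s['eef_pos'],s['contact_force'],s['opening'])
i=grab_frame("side");m=camera_model("side");c=proj(m,(490,293,130));print(c)
x=int(c[0]-80);y=int(c[1]-60)
w=grab_frame("wrist")
cv2.imwrite("pics/s4.png",np.hstack([cv2.resize(i[y:y+120,x:x+160],(480,360),interpolation=cv2.INTER_CUBIC),cv2.resize(w[180:420,160:480],(320,240)).repeat(1,0) if 0 else cv2.copyMakeBorder(w[160:460,160:480],0,60,0,0,0)]))
E
```

```text
5.55 [494.80250023 295.12546509 303.45449559] [ 0.59080259  0.57361205 -1.90200182] 0.15629038801981748
[301.71308365 273.40085491]
```

View pics/s4.png

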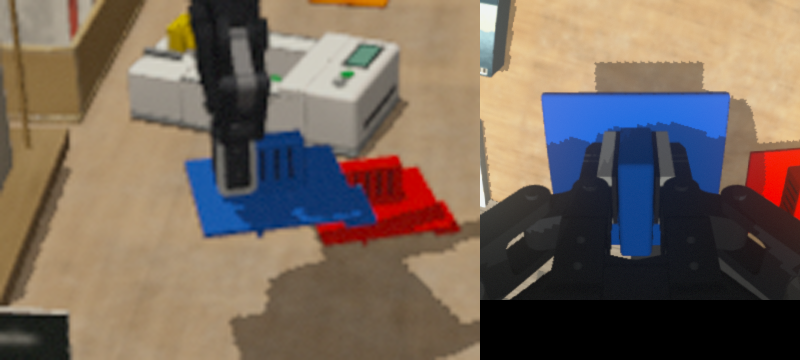

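The right inset shows the cover held straight between the pads. The left view shows only a slight droop, so I will tilt it by lowering its rear edge onto the head's front top edge. First I turn and travel there.

Emit:
{"name": "step_arm", "arguments": {
  "commands": [
    [[0,0,0],0.144,0],
    [[0,0,0],0.144,0],
    [[0,0,0],0.144,0],
    [[0,0,0],0.144,0],
    [[0,50,0],0,0],
    [[0,55,0],0,0],
    [[0,55,0],0,0],
    [[0,55,0],0,0],
    [[0,55,0],0,0],
    [[0,30,20],0,0],
    [[0,0,20],0,0],
    [[0,0,0],0,0]
  ]
}}

```text
clock: 7.15
eef_pos: [395.9, -3.3, 246.7]
tcp_rot: [3.12, 0.021, -0.294]
contact_force: [0.1, 1.0, -0.8]
opening: 0.163
```

```bash
cat > st.py <<'E'
from h import *
s=sense();p=np.array(s['eef_pos']);a=-.274
R=np.array(cv2.Rodrigues(np.zeros(3))[0])
from scipy.spatial.transform import Rotation as Ro
g=p+Ro.from_euler('xyz',s['tcp_rot']).apply([0,0,155])
d=g-np.array([536.1,-44.8,0]);print("clk",round(s['clock'],2),"grasp in printer",(d[0]*np.cos(a)+d[1]*np.sin(a)).round(1),(-d[0]*np.sin(a)+d[1]*np.cos(a)).round(1),d[2].round(1),"rot",np.round(s['tcp_rot'],3),"F",np.round(s['contact_force'],1),"op",round(s['opening'],3))
E
python3 st.py
```

```text
clk 7.15 grasp in printer -149.5 -1.2 91.7 rot [ 3.12   0.021 -0.294] F [ 0.1  1.  -0.8] op 0.163
```

Emit:
{"name": "step_arm", "arguments": {
  "commands": [
    [[10,-1,0],-0.02,0],
    [[9,0,0],0,0],
    [[0,0,0],0,0],
    [[0,0,0],0,0]
  ]
}}

```text
clock: 7.65
eef_pos: [416.9, -6.9, 246.9]
tcp_rot: [3.121, 0.02, -0.27]
contact_force: [0.0, -0.3, -0.9]
opening: 0.16
```

```bash
python3 st.py
```

```text
clk 7.65 grasp in printer -128.1 1.0 92.0 rot [ 3.121  0.02  -0.27 ] F [ 0.  -0.3 -0.9] op 0.16
```

Emit:
{"name": "step_arm", "arguments": {
  "commands": [
    [[-4,0,5],0,0],
    [[0,0,4],0,0],
    [[0,0,3],0,0],
    [[0,0,3],0,0]
  ]
}}

```text
clock: 8.15
eef_pos: [411.8, -5.7, 231.2]
tcp_rot: [3.121, 0.02, -0.27]
contact_force: [-0.6, -0.5, -0.2]
opening: 0.154
```

Emit:
{"name": "step_arm", "arguments": {
  "commands": [
    [[0,0,3],0,0],
    [[0,0,3],0,0]
  ]
}}

```text
clock: 8.4
eef_pos: [411.8, -5.9, 224.8]
tcp_rot: [3.121, 0.02, -0.27]
contact_force: [-0.3, 0.4, -1.4]
opening: 0.16
```

```bash
python3 st.py
```

```text
clk 8.4 grasp in printer -133.3 0.6 69.8 rot [ 3.121  0.02  -0.27 ] F [-0.3  0.4 -1.4] op 0.16
```

```bash
python3 - <<'E'
from h import *
o=[]
for n in("side","scene"):
    i=grab_frame(n);m=camera_model(n);c=proj(m,(425,-10,60));x=int(c[0]-70);y=int(c[1]-60);print(n,x,y)
    o.append(cv2.resize(i[y:y+120,x:x+133],(400,360),interpolation=cv2.INTER_CUBIC))
cv2.imwrite("pics/s5.png",np.hstack(o))
E
```

```text
side 279 174
scene 237 178
```

View pics/s5.png

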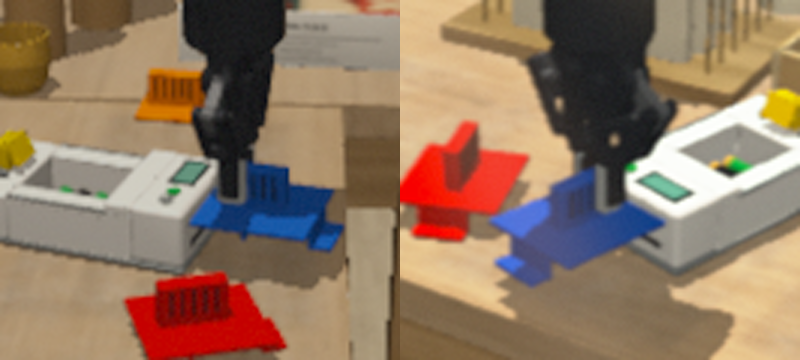

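```bash
cat > tilt.py <<'E'
from h import *
from scipy.spatial.transform import Rotation as Ro
def cover(g,yaw,th,pts,off=14,up=7):
    # th>0: front down ; pts in cover_grip frame
    return [g+Ro.from_euler('z',yaw).apply(Ro.from_euler('y',th).apply(np.array(p,float)-[off,0,up])) for p in pts]
PT={'RL':(40,42,-16),'RR':(40,-42,-16),'FL':(-50,42,-16),'FR':(-50,-42,-16),'lipL':(-64,20,-34),'lipR':(-64,-20,-34),'barF':(-25,0,16)}
if __name__=="__main__":
    s=sense();g=np.array(s['eef_pos'])+Ro.from_euler('xyz',s['tcp_rot']).apply([0,0,155])
    for n,x,y in(("side",279,174),("scene",237,178)):
        m=camera_model(n)
        for t in(0,10,20):
            P=cover(g,s['tcp_rot'][2],np.radians(t),PT.values())
            print(n,t,{k:((proj(m,p)-[x,y])*3+([400,0] if n=="scene" else [0,0])).round().astype(int).tolist() for k,p in zip(PT,P)})
E
python3 tilt.py
```

```text
side 0 {'RL': [183, 219], 'RR': [219, 173], 'FL': [299, 237], 'FR': [329, 190], 'lipL': [324, 249], 'lipR': [338, 225], 'barF': [283, 170]}
side 10 {'RL': [188, 224], 'RR': [224, 179], 'FL': [303, 224], 'FR': [333, 177], 'lipL': [333, 233], 'lipR': [347, 210], 'barF': [281, 161]}
side 20 {'RL': [195, 229], 'RR': [230, 183], 'FL': [305, 210], 'FR': [335, 163], 'lipL': [338, 216], 'lipR': [352, 193], 'barF': [277, 153]}
scene 0 {'RL': [585, 172], 'RR': [665, 216], 'FL': [489, 216], 'FR': [568, 264], 'lipL': [494, 257], 'lipR': [531, 281], 'barF': [554, 186]}
scene 10 {'RL': [581, 179], 'RR': [661, 224], 'FL': [485, 203], 'FR': [564, 251], 'lipL': [486, 243], 'lipR': [524, 267], 'barF': [557, 176]}
scene 20 {'RL': [576, 186], 'RR': [656, 230], 'FL': [483, 189], 'FR': [563, 236], 'lipL': [481, 226], 'lipR': [519, 249], 'barF': [560, 167]}
```

Comparing the corners with the model, the cover is still level and just in front of the head, so it missed the hood edge. I raise it, go 15 mm further over the hood and press.

Emit:
{"name": "step_arm", "arguments": {
  "commands": [
    [[0,0,-13],0,0],
    [[0,0,-12],0,0],
    [[8,0,0],0,0],
    [[7,0,0],0,0],
    [[0,0,5],0,0],
    [[0,0,4],0,0],
    [[0,0,3],0,0]
  ]
}}

```text
clock: 9.38
eef_pos: [428.0, -10.1, 238.9]
tcp_rot: [3.121, 0.019, -0.27]
contact_force: [-3.1, -3.0, 10.4]
opening: 0.158
```

```bash
python3 st.py
```

```text
clk 9.38 grasp in printer -116.5 1.0 84.0 rot [ 3.121  0.019 -0.27 ] F [-3.1 -3.  10.4] op 0.158
```

Emit:
{"name": "step_arm", "arguments": {
  "commands": [
    [[0,0,-6],0,0],
    [[-6,0,0],0,0],
    [[-5,0,0],0,0],
    [[0,0,4],0,0],
    [[0,0,3],0,0],
    [[0,0,2],0,0]
  ]
}}

```text
clock: 10.12
eef_pos: [415.2, -6.9, 236.3]
tcp_rot: [3.12, 0.022, -0.269]
contact_force: [-6.1, 1.0, 17.4]
opening: 0.16
```

Emit:
{"name": "step_arm", "arguments": {
  "commands": [
    [[0,0,2],0,0],
    [[0,0,2],0,0]
  ]
}}

```text
clock: 10.38
eef_pos: [414.2, -6.7, 232.8]
tcp_rot: [3.12, 0.025, -0.27]
contact_force: [-6.0, 3.0, 13.9]
opening: 0.161
```

Emit:
{"name": "step_arm", "arguments": {
  "commands": [
    [[0,0,2],0,0],
    [[0,0,2],0,0]
  ]
}}

```text
clock: 10.62
eef_pos: [413.4, -6.4, 229.5]
tcp_rot: [3.12, 0.027, -0.27]
contact_force: [-8.7, 0.6, 25.7]
opening: 0.158
```

```bash
python3 st.py
```

```text
clk 10.62 grasp in printer -132.7 0.5 74.6 rot [ 3.12   0.027 -0.27 ] F [-8.7  0.6 25.7] op 0.158
```

Emit:
{"name": "step_arm", "arguments": {
  "commands": [
    [[0,0,-20],0,0],
    [[0,0,-25],0,0],
    [[0,0,-20],0,0],
    [[0,0,0],0,0]
  ]
}}

```text
clock: 11.12
eef_pos: [415.6, -5.5, 295.1]
tcp_rot: [3.12, 0.028, -0.27]
contact_force: [0.1, 0.3, -1.3]
opening: 0.16
```

```bash
sed -i 's/for t in(0,10,20)/for t in(0,-12,-24)/' tilt.py; python3 - <<'E'
from h import *
from scipy.spatial.transform import Rotation as Ro
s=sense();g=np.array(s['eef_pos'])+Ro.from_euler('xyz',s['tcp_rot']).apply([0,0,155]);o=[];a=[]
for n in("side","scene"):
    i=grab_frame(n);m=camera_model(n);c=proj(m,g+[0,0,-20]);x=int(c[0]-66);y=int(c[1]-60);a.append((n,x,y))
    o.append(cv2.resize(i[y:y+120,x:x+133],(400,360),interpolation=cv2.INTER_CUBIC))
cv2.imwrite("pics/s6.png",np.hstack(o))
t=open('tilt.py').read().replace('(("side",279,174),("scene",237,178))',repr(tuple(a)));open('tilt.py','w').write(t)
E
python3 tilt.py; python3 st.py
```

```text
side 0 {'RL': [150, 203], 'RR': [187, 162], 'FL': [270, 220], 'FR': [300, 177], 'lipL': [296, 234], 'lipR': [310, 212], 'barF': [254, 153]}
side -12 {'RL': [145, 195], 'RR': [182, 154], 'FL': [261, 236], 'FR': [292, 191], 'lipL': [281, 251], 'lipR': [296, 229], 'barF': [255, 164]}
side -24 {'RL': [141, 186], 'RR': [179, 145], 'FL': [249, 248], 'FR': [280, 203], 'lipL': [263, 264], 'lipR': [278, 242], 'barF': [254, 174]}
scene 0 {'RL': [585, 155], 'RR': [668, 196], 'FL': [485, 195], 'FR': [567, 241], 'lipL': [490, 237], 'lipR': [529, 260], 'barF': [553, 162]}
scene -12 {'RL': [589, 146], 'RR': [672, 186], 'FL': [493, 209], 'FR': [574, 255], 'lipL': [503, 252], 'lipR': [541, 274], 'barF': [552, 174]}
scene -24 {'RL': [592, 136], 'RR': [675, 176], 'FL': [504, 219], 'FR': [585, 265], 'lipL': [519, 262], 'lipR': [557, 284], 'barF': [553, 185]}
clk 11.22 grasp in printer -132.1 1.6 139.0 rot [ 3.119  0.031 -0.27 ] F [-0.7 -0.5 -2. ] op 0.162
```

View pics/s6.png

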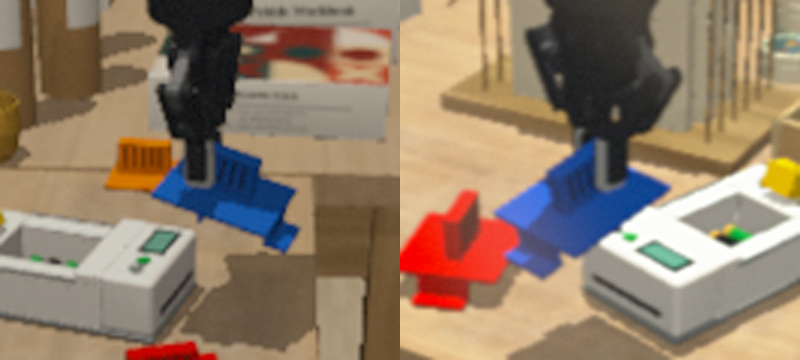

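The cover is now tilted front-down by about 13° in the pads: rear corner at (152,196), lip at (290,240). I want a bit more, so I press once more.

Emit:
{"name": "step_arm", "arguments": {
  "commands": [
    [[0,0,25],0,0],
    [[0,0,22],0,0],
    [[0,0,10],0,0],
    [[0,0,4],0,0],
    [[0,0,3],0,0],
    [[0,0,3],0,0],
    [[0,0,2],0,0]
  ]
}}

```text
clock: 12.1
eef_pos: [412.0, -6.5, 225.2]
tcp_rot: [3.119, 0.035, -0.271]
contact_force: [-12.7, 0.5, 47.8]
opening: 0.156
```

```bash
python3 st.py
```

```text
clk 12.1 grasp in printer -135.2 -0.3 70.3 rot [ 3.119  0.035 -0.271] F [-12.7   0.5  47.8] op 0.156
```

Emit:
{"name": "step_arm", "arguments": {
  "commands": [
    [[0,0,-20],0,0],
    [[0,0,-35],0,0],
    [[0,0,-30],0,0],
    [[30,0,0],0,0],
    [[45,0,0],0,0],
    [[45,0,0],0,0],
    [[25,0,0],0,0],
    [[0,0,0],0,0]
  ]
}}

```text
clock: 13.1
eef_pos: [559.3, -45.2, 311.4]
tcp_rot: [3.12, 0.03, -0.27]
contact_force: [-0.8, -0.1, -0.9]
opening: 0.161
```

```bash
cat > fit.py <<'E'
from tilt import *
from scipy.optimize import minimize
s=sense();Rt=Ro.from_euler('xyz',s['tcp_rot']);g=np.array(s['eef_pos'])+Rt.apply([0,0,155]);yaw=s['tcp_rot'][2]
V=[]
for n in("side","scene"):
    i=grab_frame(n);m=camera_model(n);c=proj(m,g);x,y=int(c[0]-80),int(c[1]-60)
    h=cv2.cvtColor(cv2.resize(i[y:y+140,x:x+160],None,fx=4,fy=4,interpolation=cv2.INTER_LINEAR),cv2.COLOR_BGR2HSV)
    b=(cv2.inRange(h,(105,120,40),(125,255,255))>0);dk=(h[...,2]<75)&~b
    cv2.imwrite(f"pics/m_{n}.png",b.astype(np.uint8)*255);V.append((m,x,y,b,cv2.dilate(dk.astype(np.uint8),np.ones((9,9)))>0));print(n,b.sum())
B=lambda x0,x1,y,z0,z1:[(a,e,f) for a in(x0,x1) for e in(-y,y) for f in(z0,z1)]
BX=[B(-50,40,42,-21,-16),B(-25,25,7,-16,16),B(-50,-45,20,-39,-21),B(-64,-50,20,-39,-34),B(3,7,20,-39,-21)]
def cost(p):
    t,off,up=p;e=0
    for m,x,y,b,dk in V:
        M=np.zeros(b.shape,np.uint8)
        for bx in BX:
            q=np.array([(proj(m,P)-[x,y])*4+1.5 for P in cover(g,yaw,-t/57.3,bx,off,up)])
            cv2.fillConvexPoly(M,cv2.convexHull((q*16).round().astype(np.int32)),1,shift=4)
        e+=((M>0)!=b)[~dk].sum()
    return e
r=min((minimize(cost,(t,14,7),method='Nelder-Mead',options=dict(initial_simplex=[(t,14,7),(t+4,14,7),(t,19,7),(t,14,11)],maxiter=80)) for t in(12,22)),key=lambda r:r.fun)
print("tilt off up",r.x.round(1),r.fun)
t,off,up=r.x;a=-.274
for k,P in{'lipTip':(-64,0,-34),'lipBot':(-64,0,-39),'plateFbot':(-50,0,-21),'plateRbot':(40,0,-21),'plateRtop':(40,0,-16),'barR':(25,0,16),'ribbot':(7,0,-39)}.items():
    d=cover(g,yaw,-t/57.3,[P],off,up)[0]-np.array([536.1,-44.8,0])
    print(k,np.round([d[0]*np.cos(a)+d[1]*np.sin(a),-d[0]*np.sin(a)+d[1]*np.cos(a),d[2]],1))
E
python3 fit.py; python3 st.py
```

```text
side 12219
scene 14445
tilt off up [16.4 17.8  6.8] 6488.0
lipTip [-49.    2.3  94.2]
lipBot [-47.6   2.3  89.4]
plateFbot [-39.3   2.3 110.6]
plateRbot [ 47.1   2.7 136.1]
plateRtop [ 45.7   2.6 140.9]
barR [ 22.2   2.6 167.3]
ribbot [ 20.5   2.5 109.5]
clk 13.2 grasp in printer 15.7 2.4 156.3 rot [ 3.119  0.032 -0.27 ] F [ 0.1 -0.7 -1.1] op 0.155
```

```bash
cat >> fit.py <<'E'
o=[]
for (m,x,y,b,dk),n in zip(V,("side","scene")):
    im=cv2.resize(grab_frame(n)[y:y+140,x:x+160],None,fx=2.5,fy=2.5,interpolation=cv2.INTER_CUBIC)
    for bx in BX:
        q=np.array([(proj(m,P)-[x,y])*2.5 for P in cover(g,yaw,-t/57.3,bx,off,up)])
        cv2.polylines(im,[cv2.convexHull(q.round().astype(np.int32))],True,(0,255,255),1)
    o.append(im)
cv2.imwrite("pics/ov.png",np.hstack(o))
E
python3 fit.py|grep tilt
```

```text
tilt off up [16.4 17.8  6. ] 6523.0
```

View pics/ov.png

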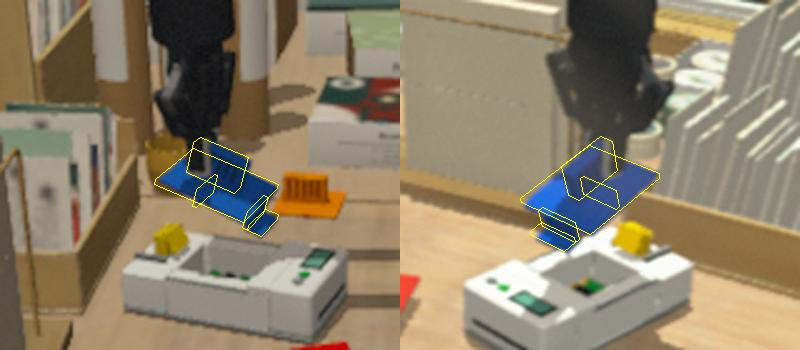

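The overlay matches the cover in both views: tilt 16°, rear edge high, lip below. I shift it back 9 mm and lower it so the lip goes down behind the hood edge.

Emit:
{"name": "step_arm", "arguments": {
  "commands": [
    [[9,2,0],0,0],
    [[0,0,20],0,0],
    [[0,0,15],0,0],
    [[0,0,0],0,0]
  ]
}}

```text
clock: 13.9
eef_pos: [564.7, -49.5, 276.2]
tcp_rot: [3.12, 0.029, -0.269]
contact_force: [0.2, 0.6, -1.5]
opening: 0.164
```

```bash
python3 st.py; python3 fit.py
```

```text
clk 13.9 grasp in printer 24.3 -0.2 121.3 rot [ 3.12   0.029 -0.269] F [ 0.2  0.6 -1.5] op 0.164
side 12139
scene 15638
tilt off up [17.3 17.1  5.7] 5318.0
lipTip [-41.4  -0.6  59.2]
lipBot [-39.9  -0.6  54.5]
plateFbot [-31.9  -0.5  75.8]
plateRbot [ 54.1  -0.  102.6]
plateRtop [ 5.260e+01 -1.000e-01  1.073e+02]
barR [ 28.8  -0.2 133.4]
ribbot [27.9 -0.2 75.6]
```

Emit:
{"name": "step_arm", "arguments": {
  "commands": [
    [[2,0,10],0,0],
    [[0,0,8],0,0],
    [[0,0,5],0,0],
    [[0,0,0],0,0]
  ]
}}

```text
clock: 14.6
eef_pos: [566.8, -50.4, 253.6]
tcp_rot: [3.12, 0.026, -0.269]
contact_force: [-0.2, -0.5, -0.4]
opening: 0.164
```

```bash
python3 st.py; python3 fit.py
```

```text
clk 14.6 grasp in printer 27.1 -0.4 98.7 rot [ 3.12   0.026 -0.269] F [-0.2 -0.5 -0.4] op 0.164
side 11297
scene 14557
tilt off up [17.  16.4  6.3] 6931.0
lipTip [-38.   -0.7  36.7]
lipBot [-36.5  -0.7  31.9]
plateFbot [-28.4  -0.7  53.2]
plateRbot [57.6 -0.2 79.6]
plateRtop [56.2 -0.2 84.3]
barR [ 32.4  -0.4 110.5]
ribbot [31.3 -0.4 52.7]
```

Emit:
{"name": "step_arm", "arguments": {
  "commands": [
    [[-4,0,1],0,0],
    [[-4,0,0],0,0],
    [[-3,0,0],0,0]
  ]
}}

```text
clock: 15.18
eef_pos: [556.0, -47.3, 254.1]
tcp_rot: [3.121, 0.024, -0.268]
contact_force: [-0.3, -0.1, -1.1]
opening: 0.162
```

Emit:
{"name": "step_arm", "arguments": {
  "commands": [
    [[-3,0,0],0,0],
    [[-2,0,0],0,0]
  ]
}}

```text
clock: 15.42
eef_pos: [552.4, -46.3, 255.2]
tcp_rot: [3.121, 0.017, -0.268]
contact_force: [5.3, -2.9, -2.1]
opening: 0.159
```

```bash
python3 st.py
```

```text
clk 15.43 grasp in printer 13.4 -0.3 100.2 rot [ 3.121  0.017 -0.268] F [ 5.3 -2.9 -2.1] op 0.159
```

Contact came after 13.7 mm of forward travel, where the plate front should meet the hood, so the lip is about 10 mm under it. Now I swing it down.

Emit:
{"name": "step_arm", "arguments": {
  "commands": [
    [[1,0,3],0,0],
    [[0,0,3],0,0],
    [[0,0,3],0,0]
  ]
}}

```text
clock: 15.8
eef_pos: [554.3, -47.1, 247.2]
tcp_rot: [3.121, 0.014, -0.268]
contact_force: [3.4, -3.7, 7.9]
opening: 0.156
```

Emit:
{"name": "step_arm", "arguments": {
  "commands": [
    [[0,0,3],0,0],
    [[0,0,3],0,0],
    [[0,0,3],0,0]
  ]
}}

```text
clock: 16.18
eef_pos: [557.1, -48.2, 240.6]
tcp_rot: [3.122, 0.006, -0.268]
contact_force: [2.4, -3.7, 6.4]
opening: 0.162
```

```bash
python3 st.py; python3 fit.py
```

```text
clk 16.18 grasp in printer 20.2 -0.6 85.6 rot [ 3.122  0.006 -0.268] F [ 2.4 -3.7  6.4] op 0.162
side 10120
scene 12135
tilt off up [ 5.7 12.3  7.6] 8421.0
lipTip [-51.6  -1.1  36.7]
lipBot [-51.2  -1.   31.7]
plateFbot [-39.  -1.  51.]
plateRbot [50.5 -0.4 60. ]
plateRtop [50.  -0.4 64.9]
barR [31.9 -0.5 95.3]
ribbot [19.5 -0.6 38.8]
```

Emit:
{"name": "step_arm", "arguments": {
  "commands": [
    [[-3,0,1],0,0],
    [[-3,0,1],0,0]
  ]
}}

```text
clock: 16.62
eef_pos: [554.4, -47.4, 240.8]
tcp_rot: [3.123, -0.003, -0.268]
contact_force: [6.2, -5.4, 8.9]
opening: 0.161
```

Emit:
{"name": "step_arm", "arguments": {
  "commands": [
    [[-2,0,3],0,0],
    [[-1,0,3],0,0]
  ]
}}

```text
clock: 16.88
eef_pos: [554.6, -47.6, 237.3]
tcp_rot: [3.124, -0.013, -0.267]
contact_force: [2.4, -3.5, 6.9]
opening: 0.165
```

```bash
python3 st.py; python3 fit.py
```

```text
clk 16.88 grasp in printer 20.6 -0.5 82.4 rot [ 3.124 -0.013 -0.267] F [ 2.4 -3.5  6.9] op 0.165
side 9771
scene 11546
tilt off up [ 2.7 10.9  7.5] 8629.0
lipTip [-52.2  -1.   37.3]
lipBot [-51.9  -1.   32.3]
plateFbot [-38.8  -0.9  50.9]
plateRbot [51.1 -0.3 55.2]
plateRtop [50.8 -0.3 60.2]
barR [34.3 -0.4 91.5]
ribbot [19.  -0.5 35.7]
```

```bash
python3 - <<'E'
import cv2,numpy as np
from rig import *
a=cv2.imread("pics/ov.png")[60:350]
w=grab_frame("wrist");s=grab_frame("side");c=grab_frame("scene")
f=lambda i,x,y,W,H,k:cv2.resize(i[y:y+H,x:x+W],(W*k,H*k),interpolation=cv2.INTER_CUBIC)
top=np.hstack([f(s,255,195,100,75,4),f(c,293,185,100,75,4)])
bot=np.hstack([w[60:360,120:520],cv2.resize(a,(400,300))])
cv2.imwrite("pics/v11.png",np.vstack([top,bot]))
E
```

```text
(no output)
```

View pics/v11.png

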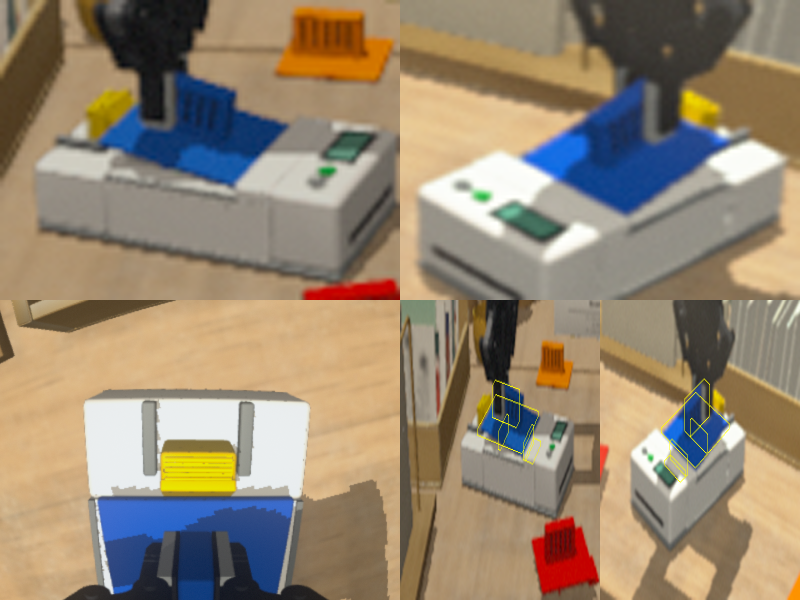

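The views show the plate front hooked flush at the hood and the rear still raised beneath the yellow catch. I keep pressing down.

Emit:
{"name": "step_arm", "arguments": {
  "commands": [
    [[-1,0,3],0,0],
    [[-1,0,4],0,0],
    [[-1,0,4],0,0]
  ]
}}

```text
clock: 17.6
eef_pos: [555.7, -48.2, 229.4]
tcp_rot: [3.125, -0.023, -0.267]
contact_force: [3.8, -3.9, 7.5]
opening: 0.158
```

Emit:
{"name": "step_arm", "arguments": {
  "commands": [
    [[-1,0,4],0,0],
    [[-1,0,4],0,0]
  ]
}}

```text
clock: 17.85
eef_pos: [556.1, -48.6, 224.8]
tcp_rot: [3.125, -0.029, -0.268]
contact_force: [-17.9, -1.3, 66.7]
opening: 0.162
```

```bash
python3 st.py
```

```text
clk 17.85 grasp in printer 24.8 -0.9 69.9 rot [ 3.125 -0.029 -0.268] F [-17.9  -1.3  66.7] op 0.162
```

Emit:
{"name": "step_arm", "arguments": {
  "commands": [
    [[0,0,-2],0,0],
    [[0,0,0],0,0.5],
    [[0,0,0],0,0.5],
    [[0,0,0],0,0.5]
  ]
}}

```text
clock: 18.35
eef_pos: [555.3, -48.4, 226.0]
tcp_rot: [3.125, -0.027, -0.268]
contact_force: [-1.1, -0.3, 0.7]
opening: 0.497
```

Emit:
{"name": "step_arm", "arguments": {
  "commands": [
    [[0,0,-15],0,0.5],
    [[0,0,-30],0,0.5],
    [[0,0,-50],0,0.5],
    [[-40,0,-40],0,0.5],
    [[-40,0,0],0,0.5],
    [[0,0,0],0,0.5]
  ]
}}

```text
clock: 19.1
eef_pos: [473.4, -23.4, 367.6]
tcp_rot: [3.126, -0.029, -0.268]
contact_force: [1.1, -0.3, 0.5]
opening: 0.501
```

```bash
python3 st.py; python3 - <<'E'
import cv2,numpy as np
from h import *
w=grab_frame("wrist");m=camera_model("wrist");s=grab_frame("side");c=grab_frame("scene")
f=lambda i,x,y,W,H,k:cv2.resize(i[y:y+H,x:x+W],(W*k,H*k),interpolation=cv2.INTER_CUBIC)
top=np.hstack([f(s,255,195,100,75,4),f(c,293,185,100,75,4)])
p=proj(m,(540,-46,50),True);x=int(np.clip(p[0]-100,0,440));y=int(np.clip(p[1]-75,0,330));print(p)
bot=np.hstack([f(w,x,y,200,150,2),cv2.resize(w,(400,300))])
cv2.imwrite("pics/v12.png",np.vstack([top,bot]))
E
```

```text
clk 19.1 grasp in printer -61.6 1.2 212.7 rot [ 3.126 -0.029 -0.268] F [ 1.1 -0.3  0.5] op 0.501
[315.72429009 142.5371078 ]
```

View pics/v12.png

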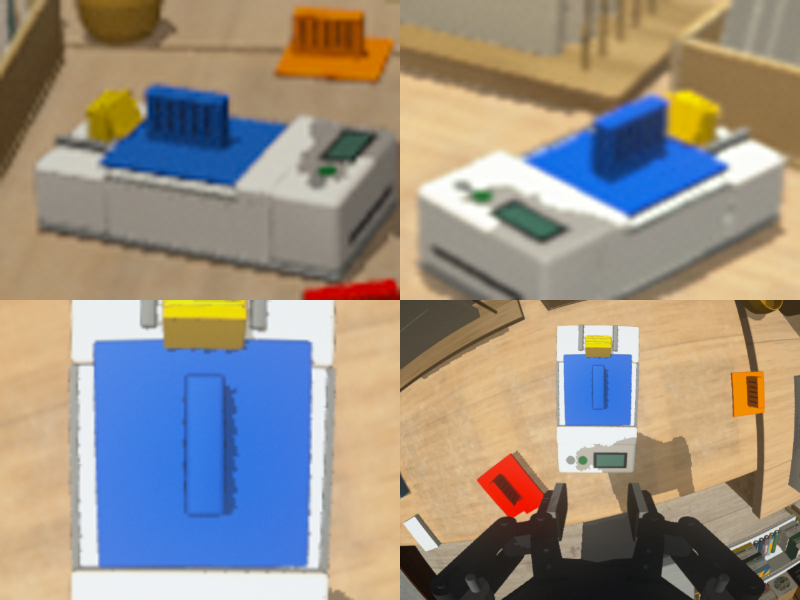

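The last view shows the cover lying flat and its front edge against the hood. The yellow nose overlaps the rear edge at about (205,348), and the gripper is clear.

```bash
python3 -c "
from rig import *
print(sign_off())"
```

```text
the job is handed in; nothing more can be done
None
```

The battery bay is closed and I handed the job in at about 19 s of the 40 s allowed. I gripped the blue cover by its bar and tilted it about 16° nose-down by pressing its rear edge on the printer's head. I then lowered the lip behind the hood edge, pushed it forward into the slot until it met resistance, and swung the cover down until it bottomed out. After that I let go and backed off.

**Last checks:** The final pictures from all three cameras show the cover flat, its front edge at the hood and the yellow catch's nose over its rear edge. The gripper is clear with no contact force. The orange lid and the red look-alike were not touched.

**Problems and disagreements:**
- My first attempt to tilt the cover missed the hood edge and had to be repeated.
- While swinging the cover down, my model fit put the plate about 6 mm back from the hood and almost level. The pictures showed it hooked flush and still tilted, so I trusted the pictures.
- The wrist force peaked at about 67 N when the cover bottomed out, under the 120 N limit. At that point the fingertips may also have been pressing on the plate.
- I judged the snap from the pictures and the force reading, because there is no sensor on the catch.

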